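# Push the squeezed half lemon through the waste caddy's flap

## Task

Put the squeezed-out half lemon that lies on the prep board into the waste box below it: push the sprung steel flap at the back of the board inwards with one finger and keep it held well open while the other finger pushes the half lemon along the board and over its rear edge, so that it drops in. Do not grip or lift the half lemon and do not shove the flap open with it. Then draw the fingers out so that the flap springs shut, and leave the garlic and the peeler where they are.

Things in the scene. Friction and masses are not known exactly. Their poses are not given: they have to be found in the camera images.
- caddy: White enamelled waste caddy, fixed to the worktop, 318 mm deep (x), 300 mm wide (y), 166 mm high at the back behind the hinge; origin at the centre of its underside on the worktop, x points from its front to its back, z up. A wooden prep board covers its front part. Inside it is one empty box, floor at 8 mm.
- board_edge (a point): Middle of the prep board's rear edge, at its flat top, 35 mm behind and 118 mm above the caddy's origin; axes as the caddy's. The board reaches 200 mm forward and 150 mm to each side of it. Behind it is the mouth that the flap shuts: 95 mm deep to the hinge, 292 mm wide between two thin cheeks. The half lemon must go over this edge.
- flap_hinge (a point): Middle of the flap's hinge pin, which runs along the caddy's y axis, 95 mm behind the board's rear edge and 42 mm above the board's top. Pin radius 3.5 mm, knuckles and springs 6 mm.
- flap (a joint): Angle of the sloping steel flap (104 mm long, 286 mm wide, 2.5 mm thick). 0 is shut: its free edge lies at the board's rear edge and it rises backwards at 24 degrees to the hinge. It grows as the flap is pushed inwards (back and down), to 1.05 rad, where it hangs nearly upright. Springs shut it; a finger pushing it level backwards just above the board meets under 1 N at first, 5 N wide open.
- flap_edge (a point): Middle of the flap's free edge (moves with the flap); at the board's rear edge when shut.
- lemon_half: Squeezed-out half lemon, yellow dome lying cut face down on the prep board: 48 mm across, 26 mm high, about 35 g; origin at the centre of its flat underside, z up through the dome.
- garlic: Whole garlic bulb standing on the prep board, on the other side from the half lemon, 56 mm across and high; origin under its centre. Stays where it is.
- peeler: Yellow peeler lying across the front of the prep board, 170 by 25 by 18 mm; origin under its centre, x along it. Stays where it is.

How it is judged (in metres and radians):
On the way, in this order (a step that is already met when the one before it is completed fails the run):
1. a finger holds the flap open (at least 0.3 rad) while the half lemon is still on the board (value of joint flap above 0.3 rad and contact force between the fingers and flap above 0.3 N and x of lemon_half in the frame of caddy below 0.043 m and z of lemon_half in the frame of caddy above 0.108 m), for 0.1 s.
2. the half lemon has dropped through the mouth while a finger still holds the flap open (z of lemon_half in the frame of caddy below 0.08 m and contact force between the fingers and flap above 0.2 N), for 0.1 s.
At the end, for the whole second after the job is handed in: The half lemon lies at rest inside the waste box (at least 50 mm below the board's top), the flap is shut (within 0.05 rad), and the garlic and the peeler are within 20 mm of where they were (z of lemon_half in the frame of caddy below 0.068 m and x of lemon_half in the frame of caddy between -0.155 and 0.157 m and y of lemon_half in the frame of caddy between -0.147 and 0.147 m and linear speed of lemon_half below 0.03 m/s and value of joint flap below 0.05 rad and distance of each of garlic, peeler from where it was at the start of the episode below 0.02 m); the robot touches nothing.
It fails at once if the half lemon is lifted (20 mm off the board) (z of lemon_half in the frame of caddy above 0.138 m).
It fails at once if the half lemon is gripped or crushed (over 10 N from the fingers) (contact force between the fingers and lemon_half above 10 N).
It fails at once if the half lemon, still on the board, is shoved against the flap with no finger on the flap (contact force between lemon_half and flap above 0.5 N and contact force between the fingers and flap below 0.05 N and z of lemon_half in the frame of caddy above 0.113 m).
It fails at once if the garlic is knocked away (20 mm) (distance of garlic from where it was at the start of the episode above 0.02 m).
It fails at once if the peeler is pushed away (20 mm) (distance of peeler from where it was at the start of the episode above 0.02 m).
It also fails if it takes over 38 s, if anything falls off the work surface, if the arm or the gripper's body presses on something with over 40 N, if the wrist force passes 120 N, or if a joint passes its speed limit or range.

## Robot

A 6-joint arm with a two-finger parallel gripper is mounted at the origin on a cart in front of the work surface, level with it; the furniture and walls round the work are solid. World frame = base frame: x ahead of the robot, y to its left, z up, the work surface at z = 0. Lengths are in mm, angles in rad, forces in N, time in s.
With the tool pointing down it reaches from about 300 to 775 mm from the base axis. Payload 14.6 kg.
Tool frame: the origin (TCP) lies midway between the tips of the shut fingers; the grasp point (between the pads) lies behind it (manip.grip_depth is the z of the grasp point in the tool frame, in mm); z points along the fingers, y is the line along which they close (so a half turn about z gives the same grasp; the last joint's range is limited). The gripper opens to 94 mm and grips with 3 to 60 N. Pads are 16 mm wide; open, the fingers measure 119 mm over their backs; the gripper's body (75 mm by 177 mm) begins 78 mm behind the grasp point.
Start: joints at [-1.251, 0.3, 1.521, -0, 1.321, -0.067], TCP at [207.467, -509.359, 205.446] pointing down, gripper open.
Joint ranges: [-3.03, 3.03], [-0.79, 2.21], [0.23, 2.52], [-1.04, 4.18], [0, 3.07], [-2.55, 2.55]. Speed limits (rad/s): [2.22, 2.22, 2.57, 3.14, 3.14, 3.14].

## Interface

Orientations are given as [roll, pitch, yaw] about the fixed x, y, z axes, in that order (R = Rz(yaw) Ry(pitch) Rx(roll)).
In Python, from cell import manip, eyes gives the robot as it stands (manip), with the cameras (eyes).
- The arm moves only by the shell command python3 nudge.py FILE [OPENING] [FORCE], which reads ROWS from the file FILE. ROWS is a JSON object with one list for each field, all of the same length, 1 to 5, a row being the entries at one place: sx, sy, sz (the shift in fractions of the full range, 1 being 0.8 m), rx, ry, rz (a rotation vector in fractions of the full range, 1 being 60 degrees); each row is the pose to reach, as a shift and turn from the pose commanded when the command began, along the tool's axes at that moment; what a row does not reach only later rows make up. A row lasts 1/10 s, in which the tool goes at most 50 mm and 0.15 rad, less where a joint would pass 70% of its speed; a pose out of reach is approached as far as the arm can. OPENING is the finger opening in mm, set as the command begins (- or left out keeps the last). The fingers move at their own pace and stop on an object; FORCE is the grip in N (left out, the last holds). Time passes only in rows, so rows that do not move let the fingers close. It prints the time, the measured TCP pose, the force, the opening and the grip force at its end. A shift or turn number past 1, either way, is cut back to 1. Input that does not fit is refused with a message, and nothing moves.
- manip.read_state(): the state, without advancing time (a new reading comes with each control period).
- eyes.camera(name): name is "scene" or "top" or "wrist"; returns (picture, depth): 384x512x3 uint8, red, green, blue; 384x512 float32, mm along the optical axis (not along the pixel's ray), 0 where there is no reading.
- eyes.camera_info(name): a dict with "K" (3x3 intrinsics, pixels), "rvec" (rotation vector, rad) and "tvec" (3), from world to camera coordinates, as OpenCV has them; the wrist camera has in their place "mount" (4x4, takes a point from camera to tool coordinates, whose origin is the TCP and whose axes are the flange's). Camera axes: x right, y down, z forward; pixel columns grow to the right and rows downward; lengths in mm; the calibration is good to about 2 mm. A picture is of the moment at which its call begins: read the wrist's pose just before it. camera_info takes no time and is no camera call.
- manip.sign_off(): hands the job in; it is judged then, once.
The state is a dict: "clock": time; "joints": joint angles; "qd": joint speeds; "effort": joint torques, N m; "eef_pos": TCP position; "eef_rot": TCP orientation; "wrist_force": force on the tool from outside, world axes, zero at the start; "moment": the same for the moment, N m; "finger_gap": finger opening in mm; "finger_force": force on a finger pad.
Only numpy, scipy, OpenCV 4.12 (cv2) and the standard library are available. Lean on these libraries where they do the work, as an engineer would, in place of code of your own. Each camera call takes 0.05 s, during which the arm holds its last target. There are 200 camera calls.

## Working session

There is one attempt and no reset: what is moved stays moved. The work goes in short steps, Python scripts to look and compute and a shell command to move; the robot and the scene stay as the last step left them, time stands still between calls to the robot, and variables do not carry over. Pictures are saved under pics/ and viewed, at most 10 in all, crops included, and the job is handed in when it is done.

```bash
ls; mkdir -p pics; cat > h.py <<'E'
from cell import manip, eyes
import numpy as np, cv2
from scipy.spatial.transform import Rotation as R
def shot(n,f):
    im,d=eyes.camera(n); cv2.imwrite('pics/'+f,im[:,:,::-1]); np.savez('pics/'+f+'.npz',im=im,d=d); return im,d
def cloud(n,d):
    i=eyes.camera_info(n);K=np.array(i['K']);v,u=np.mgrid[:384,:512]
    p=np.stack([(u-K[0,2])/K[0,0]*d,(v-K[1,2])/K[1,1]*d,d],-1)
    r=R.from_rotvec(np.ravel(i['rvec'])).as_matrix()
    P=(p-np.ravel(i['tvec']))@r; P[d<=0]=np.nan; return P
E
python3 - <<'E'
from h import *
shot('scene','s0.png');shot('top','t0.png')
a=cv2.imread('pics/s0.png');b=cv2.imread('pics/t0.png')
s=manip.read_state();print(s['eef_pos'],s['eef_rot'],s['clock'],manip.grip_depth)
E
```

```text
cell.py
nudge.py
pics
[ 207.40134049 -509.13844792  204.95696611] [-3.14055510e+00 -8.08788449e-05  3.86790910e-01] 0.1 -18.8
```

View pics/s0.png

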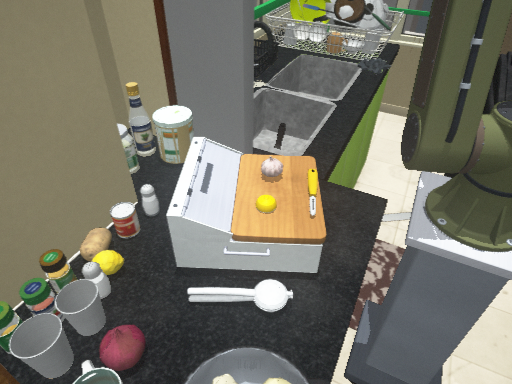

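View pics/t0.png

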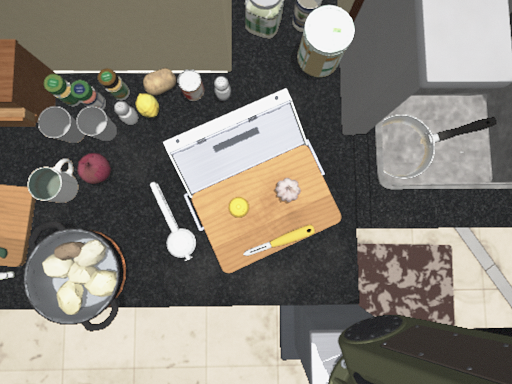

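The top view shows the board with the half lemon at (238,207), garlic at (288,190), peeler along (280,241), and the flap behind, up-left of the rear edge (188,195)-(308,146).

```bash
python3 - <<'E'
from h import *
D={n:np.load(f'pics/{f}.npz') for n,f in(('top','t0.png'),('scene','s0.png'))}
for n in D:
    im,d=D[n]['im'],D[n]['d'];P=cloud(n,d);hsv=cv2.cvtColor(im,cv2.COLOR_RGB2HSV).astype(int)
    z=P[...,2];v,u=np.mgrid[:384,:512]
    roi=(u>160)&(u<350)&(v>90)&(v<280)
    wood=roi&(abs(z-118)<7)&(hsv[...,0]>7)&(hsv[...,0]<20)&(hsv[...,1]>90)
    rect=cv2.minAreaRect(P[wood][:,:2].astype(np.float32));print(n,wood.sum(),'z',np.median(z[wood]),rect);print(cv2.boxPoints(rect))
    yel=roi&(hsv[...,0]>=22)&(hsv[...,0]<35)&(hsv[...,1]>150)&(z>110)
    k,l,st,c=cv2.connectedComponentsWithStats(yel.astype(np.uint8))
    for i in range(1,k):
        if st[i,4]>40:
            q=P[l==i];print('yel',c[i],st[i,4],q.min(0),q.max(0),(q.min(0)+q.max(0))/2)
    g=roi&(z>128)&(hsv[...,1]<90)
    for (name,cx,cy) in (('garlic',)+((288,190) if n=='top' else (272,167)),):
        m=g&(abs(u-cx)<18)&(abs(v-cy)<18)&(z<185);q=P[m];print(name,m.sum(),np.percentile(q,[2,98],axis=0))
    m=roi&(z>155)&(z<175)&(hsv[...,1]<60)
    print('high pts',m.sum(), cv2.minAreaRect(P[m][:,:2].astype(np.float32)), np.percentile(z[m],[10,50,90]))
E
```

```text
top 9678 z 116.92449672768686 ((461.5574951171875, 271.3544921875), (199.50765991210938, 300.2393493652344), 24.009458541870117)
[[309.35272 367.89697]
 [431.51633  93.63484]
 [613.76227 174.81201]
 [491.59866 449.07416]]
yel [238.51948052 207.74025974] 77 [442.22932702 316.34363713 118.37150522] [485.66376922 357.1913189  138.55533435] [463.94654812 336.76747801 128.46341978]
garlic 431 [[476.25073355 200.59740094 143.62163404]
 [522.72606054 247.95602561 169.7159707 ]]
high pts 2894 ((561.86181640625, 316.7525634765625), (230.2207489013672, 300.0364074707031), 23.82402992248535) [156.65520884 165.06086442 167.61173846]
scene 6115 z 117.7639454158902 ((546.0418090820312, 210.77621459960938), (308.45794677734375, 559.2759399414062), 54.07115173339844)
[[229.10748 249.97586]
 [681.9792  -78.19613]
 [862.97614 171.57657]
 [410.10443 499.74857]]
yel [312.39662447 181.28270042] 237 [372.74958163 167.83934529 126.15211574] [419.89714367 267.37077271 136.76472333] [396.32336265 217.605059   131.45841953]
yel [265.60884354 202.89115646] 294 [438.81982782 296.9251546  116.07556752] [491.45238438 360.78727395 146.49091171] [465.1361061  328.85621428 131.28323962]
garlic 331 [[473.75233361 214.01602869 131.58713084]
 [518.38072851 252.61656642 169.0848964 ]]
high pts 2339 ((677.513671875, 195.67918395996094), (273.6177062988281, 589.9600830078125), 39.40555953979492) [156.8442009  165.82304558 168.16100949]
```

The rows are not in the units I measure in: shifts go in shares of 0.8 m and turns go in shares of 60 degrees. I convert before sending: -170 mm is -0.2125, 140 mm is 0.175.

```bash

echo '{"sx":[0, 0.175, 0.175, 0.175, 0.175], "sy":[0, -0.2125, -0.2125, -0.2125, -0.2125], "sz":[-0.05, -0.05, -0.05, -0.05, -0.05], "rx":[0, 0, 0, 0, 0], "ry":[0, 0, 0, 0, 0], "rz":[0, 0, 0, 0, 0]}' > rows.txt && python3 nudge.py rows.txt 94
echo '{"sx":[0.1788, 0.1788, 0.1788, 0.1788, 0.1788], "sy":[-0.215, -0.215, -0.215, -0.215, -0.215], "sz":[0, 0, 0, 0, 0], "rx":[0, 0, 0, 0, 0], "ry":[0, 0, 0, 0, 0], "rz":[0, 0, 0, 0, 0]}' > rows.txt && python3 nudge.py rows.txt
echo '{"sx":[0.1788, 0.1788, 0.1788, 0.1788, 0.1788], "sy":[-0.215, -0.215, -0.215, -0.215, -0.215], "sz":[0, 0, 0, 0, 0], "rx":[0, 0, 0, 0, 0], "ry":[0, 0, 0, 0, 0], "rz":[0, 0, 0, 0, 0]}' > rows.txt && python3 nudge.py rows.txt
echo '{"sx":[0.1788, 0.1788, 0.1788, 0.1788, 0.1788], "sy":[-0.215, -0.215, -0.215, -0.215, -0.215], "sz":[0, 0, 0, 0, 0], "rx":[0, 0, 0, 0, 0], "ry":[0, 0, 0, 0, 0], "rz":[0, 0, 0, 0, 0]}' > rows.txt && python3 nudge.py rows.txt
echo '{"sx":[0, 0, 0, 0, 0], "sy":[0, 0, 0, 0, 0], "sz":[0, 0, 0, 0, 0], "rx":[0, 0, 0, 0, 0], "ry":[0, 0, 0, 0, 0], "rz":[-0.6685, -0.6685, -0.6685, -0.6685, -0.6685]}' > rows.txt && python3 nudge.py rows.txt
echo '{"sx":[0, 0, 0, 0, 0], "sy":[0, 0, 0, 0, 0], "sz":[0, 0, 0, 0, 0], "rx":[0, 0, 0, 0, 0], "ry":[0, 0, 0, 0, 0], "rz":[-0.6685, -0.6685, -0.6685, -0.6685, -0.6685]}' > rows.txt && python3 nudge.py rows.txt
echo '{"sx":[0, 0, 0], "sy":[0, 0, 0], "sz":[0, 0, 0], "rx":[0, 0, 0], "ry":[0, 0, 0], "rz":[-0.191, -0.191, -0.191]}' > rows.txt && python3 nudge.py rows.txt
```

```text
clock: 0.6
eef_pos: [267.0, -316.5, 245.1]
eef_rot: [-3.141, 0.0, 0.386]
wrist_force: [1.6, -0.1, -0.0]
finger_gap: 94.3
finger_force: 0.0
clock: 1.1
eef_pos: [334.8, -102.3, 245.5]
eef_rot: [3.142, -0.001, 0.389]
wrist_force: [0.5, -1.1, -0.4]
finger_gap: 94.0
finger_force: 0.0
clock: 1.6
eef_pos: [402.2, 111.2, 245.1]
eef_rot: [-3.141, 0.0, 0.389]
wrist_force: [0.5, -0.0, 0.4]
finger_gap: 94.2
finger_force: 0.0
clock: 2.1
eef_pos: [469.6, 324.5, 244.4]
eef_rot: [-3.142, 0.001, 0.389]
wrist_force: [0.2, -1.4, 1.0]
finger_gap: 93.7
finger_force: 0.0
clock: 2.6
eef_pos: [469.5, 321.3, 245.1]
eef_rot: [-3.141, 0.001, 1.093]
wrist_force: [-0.3, -0.2, -0.1]
finger_gap: 93.8
finger_force: 0.0
clock: 3.1
eef_pos: [469.5, 321.2, 245.1]
eef_rot: [-3.141, 0.0, 1.793]
wrist_force: [-0.5, 0.7, -0.1]
finger_gap: 94.1
finger_force: 0.0
clock: 3.4
eef_pos: [469.5, 321.2, 245.1]
eef_rot: [-3.141, 0.0, 1.987]
wrist_force: [-0.5, -1.4, 0.1]
finger_gap: 94.3
finger_force: 0.0
```

In the tool's units: 40 mm is 0.05, 16 mm is 0.02.

```bash

echo '{"sx":[0.02, 0.02, 0.02], "sy":[0.0175, 0.0175, 0.0175], "sz":[0.05, 0.05, 0.05], "rx":[0, 0, 0], "ry":[0, 0, 0], "rz":[0, 0, 0]}' > rows.txt && python3 nudge.py rows.txt
python3 - <<'E'
from h import *
s=manip.read_state();im,d=shot('wrist','w0.png');cv2.imwrite('pics/t1.png',eyes.camera('top')[0][:,:,::-1])
M=np.array(eyes.camera_info('wrist')['mount']);K=np.array(eyes.camera_info('wrist')['K'])
v,u=np.mgrid[:384,:512];p=np.stack([(u-K[0,2])/K[0,0]*d,(v-K[1,2])/K[1,1]*d,d],-1)
P=(p@M[:3,:3].T+M[:3,3]); W=P@R.from_euler('xyz',s['eef_rot']).as_matrix().T+s['eef_pos']
hsv=cv2.cvtColor(im,cv2.COLOR_RGB2HSV).astype(int)
m=(hsv[...,0]>=22)&(hsv[...,0]<35)&(hsv[...,1]>120)&(d>0)&(W[...,2]>105)&(W[...,2]<150)
k,l,st,c=cv2.connectedComponentsWithStats(m.astype(np.uint8))
e=np.array([552.7,311.9]);a=np.radians(24);A=np.array([[np.cos(a),np.sin(a)],[-np.sin(a),np.cos(a)]])
for i in range(1,k):
    if st[i,4]>100:
        q=W[l==i];L=(q[:,:2]-e)@A.T;print(c[i],st[i],np.percentile(L,[1,99],axis=0),np.percentile(q[:,2],[1,99]))
w=(hsv[...,0]>7)&(hsv[...,0]<20)&(hsv[...,1]>90)&(abs(W[...,2]-118)<8);q=W[w]
print('wood',w.sum(),np.median(q[:,2]),np.percentile((q[:,:2]-e)@A.T,[.5,99.5],axis=0));print(s['eef_pos'])
E
```

```text
clock: 3.7
eef_pos: [475.7, 341.4, 205.1]
eef_rot: [-3.14, 0.0, 1.986]
wrist_force: [-0.2, 0.2, 0.5]
finger_gap: 94.2
finger_force: 0.0
[240.02675585 199.83086479] [ 214  174   53   52 2093] [[-91.63058537  41.01846749]
 [-49.77605982  82.46198951]] [124.13381244 145.30727654]
[122.22398844 253.58959538] [112 234  24  48 692] [[-191.26212734  -12.75534008]
 [-170.25284723   29.02702742]] [126.90755742 135.89609955]
wood 44877 117.56115413671314 [[-197.09085982 -144.14186319]
 [  -0.8219151   150.82401532]]
[475.69111739 341.41046522 205.12526149]
```

View pics/w0.png

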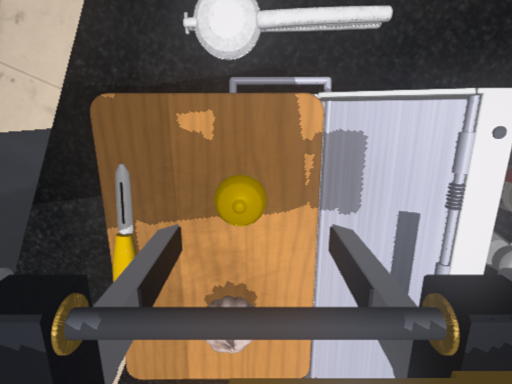

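Wrist view: lemon at (240,200), both fingertips clear of it, the rear edge and the flap at x≈320. The lemon sits 71 mm before the edge and 62 mm left, which agrees with the top view.

In the tool's units: 75 mm is 0.0938, 40 mm is 0.05.

```bash

echo '{"sx":[0.0038, 0.0038, 0.0038, 0.0038], "sy":[0, 0, 0, 0], "sz":[0.05, 0.0938, 0.0938, 0.0938], "rx":[0, 0, 0, 0], "ry":[0, 0, 0, 0], "rz":[0, 0, 0, 0]}' > rows.txt && python3 nudge.py rows.txt
echo '{"sx":[0, 0, 0], "sy":[0, 0, 0], "sz":[0.005, 0.0088, 0.0088], "rx":[0, 0, 0], "ry":[0, 0, 0], "rz":[0, 0, 0]}' > rows.txt && python3 nudge.py rows.txt
python3 - <<'E'
from h import *
im,d=eyes.camera('wrist')
cv2.imwrite('pics/w1.png',im[:,:,::-1])
E
```

```text
clock: 4.2
eef_pos: [475.3, 344.4, 132.4]
eef_rot: [3.14, -0.0, 1.986]
wrist_force: [0.3, -0.8, 1.0]
finger_gap: 94.2
finger_force: 0.0
clock: 4.5
eef_pos: [475.0, 344.4, 124.1]
eef_rot: [3.141, -0.0, 1.987]
wrist_force: [-0.1, 1.2, 0.1]
finger_gap: 94.1
finger_force: 0.0
```

View pics/w1.png

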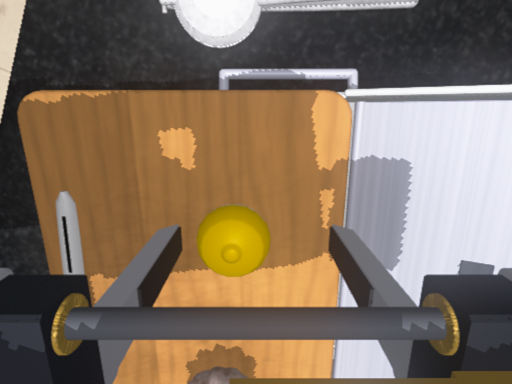

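Fingers straddle the lemon (234,240), with the front tip just at the flap edge. Now sweeping rearwards.

In the tool's units: 30 mm is 0.0375, 24 mm is 0.03.

```bash

echo '{"sx":[0, 0, 0, 0, 0], "sy":[0.0075, 0.015, 0.0225, 0.03, 0.0375], "sz":[0, 0, 0, 0, 0], "rx":[0, 0, 0, 0, 0], "ry":[0, 0, 0, 0, 0], "rz":[0, 0, 0, 0, 0]}' > rows.txt && python3 nudge.py rows.txt
echo '{"sx":[0, 0, 0, 0, 0], "sy":[0.0075, 0.015, 0.0225, 0.03, 0.0375], "sz":[0, 0, 0, 0, 0], "rx":[0, 0, 0, 0, 0], "ry":[0, 0, 0, 0, 0], "rz":[0, 0, 0, 0, 0]}' > rows.txt && python3 nudge.py rows.txt
echo '{"sx":[0, 0], "sy":[0, 0], "sz":[0, 0], "rx":[0, 0], "ry":[0, 0], "rz":[0, 0]}' > rows.txt && python3 nudge.py rows.txt
python3 - <<'E'
from h import *
im,d=eyes.camera('wrist')
cv2.imwrite('pics/w2.png',im[:,:,::-1])
E
```

```text
clock: 5.05
eef_pos: [502.6, 356.6, 123.3]
eef_rot: [-3.141, 0.0, 1.987]
wrist_force: [-1.5, -0.4, 1.1]
finger_gap: 93.9
finger_force: 0.9
clock: 5.55
eef_pos: [530.0, 368.7, 123.4]
eef_rot: [-3.141, 0.0, 1.987]
wrist_force: [-3.2, -2.5, 0.8]
finger_gap: 94.0
finger_force: 1.4
clock: 5.75
eef_pos: [530.1, 368.7, 123.8]
eef_rot: [3.14, -0.0, 1.987]
wrist_force: [-0.1, 0.2, 3.5]
finger_gap: 93.8
finger_force: 1.0
```

View pics/w2.png

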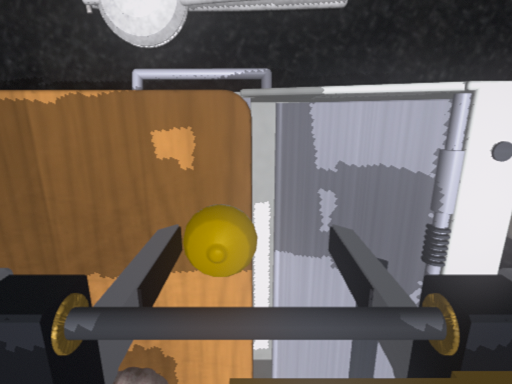

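The lemon (220,240) is at the rear finger, the flap is held open by the front finger, and there is a visible gap at x≈262. Continuing.

```bash

echo '{"sx":[0, 0, 0, 0, 0], "sy":[0.005, 0.01, 0.015, 0.02, 0.025], "sz":[0, 0, 0, 0, 0], "rx":[0, 0, 0, 0, 0], "ry":[0, 0, 0, 0, 0], "rz":[0, 0, 0, 0, 0]}' > rows.txt && python3 nudge.py rows.txt
echo '{"sx":[0, 0], "sy":[0, 0], "sz":[0, 0], "rx":[0, 0], "ry":[0, 0], "rz":[0, 0]}' > rows.txt && python3 nudge.py rows.txt
python3 - <<'E'
from h import *
im,d=eyes.camera('wrist')
cv2.imwrite('pics/w3.png',im[:,:,::-1])
E
```

```text
clock: 6.3
eef_pos: [547.4, 376.4, 122.7]
eef_rot: [-3.139, 0.0, 1.987]
wrist_force: [-7.4, -2.8, -0.6]
finger_gap: 93.8
finger_force: 3.1
clock: 6.5
eef_pos: [547.5, 376.5, 122.7]
eef_rot: [-3.139, 0.0, 1.987]
wrist_force: [-5.0, -1.9, 0.3]
finger_gap: 93.9
finger_force: 2.6
```

View pics/w3.png

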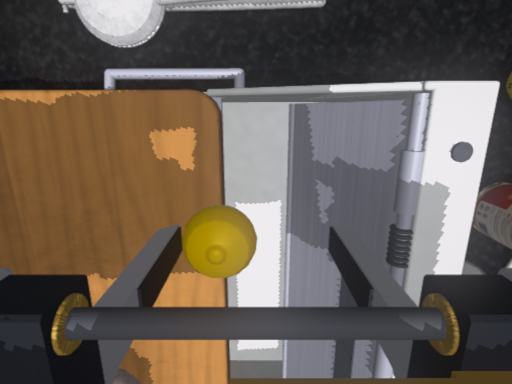

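The lemon (220,240) is about centred over the edge (x≈222). I'll hold the front finger in place by closing the opening slightly while advancing.

In the tool's units: 3 mm is 0.0038.

```bash

echo '{"sx":[0, 0], "sy":[0.0038, 0.0038], "sz":[0, 0], "rx":[0, 0], "ry":[0, 0], "rz":[0, 0]}' > rows.txt && python3 nudge.py rows.txt 88 20
echo '{"sx":[0, 0], "sy":[0.0038, 0.0038], "sz":[0, 0], "rx":[0, 0], "ry":[0, 0], "rz":[0, 0]}' > rows.txt && python3 nudge.py rows.txt 82
echo '{"sx":[0, 0, 0], "sy":[0.0038, 0.0038, 0.0038], "sz":[0, 0, 0], "rx":[0, 0, 0], "ry":[0, 0, 0], "rz":[0, 0, 0]}' > rows.txt && python3 nudge.py rows.txt 76
python3 - <<'E'
from h import *
im,d=eyes.camera('wrist')
cv2.imwrite('pics/w4.png',im[:,:,::-1])
E
```

```text
clock: 6.75
eef_pos: [550.3, 377.7, 122.8]
eef_rot: [-3.139, 0.0, 1.987]
wrist_force: [-5.8, -2.4, 0.3]
finger_gap: 88.3
finger_force: 2.8
clock: 6.95
eef_pos: [553.1, 379.0, 122.7]
eef_rot: [-3.139, 0.0, 1.987]
wrist_force: [-5.2, -1.8, 0.4]
finger_gap: 82.0
finger_force: 2.6
clock: 7.25
eef_pos: [555.8, 380.2, 122.9]
eef_rot: [-3.14, 0.0, 1.987]
wrist_force: [-4.5, -2.4, 0.9]
finger_gap: 76.3
finger_force: 2.6
```

View pics/w4.png

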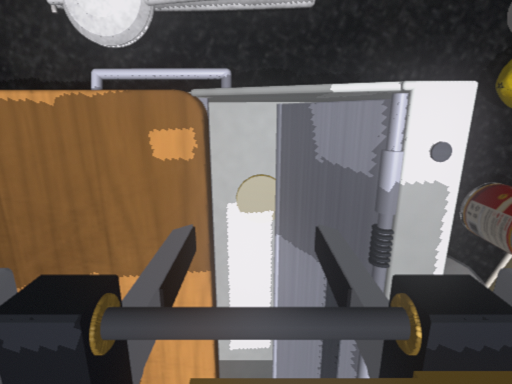

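The lemon has dropped through and lies cut face up in the box at (258,192). I'll hold briefly, then withdraw.

In the tool's units: -120 mm is -0.15, -100 mm is -0.125.

```bash

echo '{"sx":[0, 0, 0], "sy":[0, 0, 0], "sz":[0, 0, 0], "rx":[0, 0, 0], "ry":[0, 0, 0], "rz":[0, 0, 0]}' > rows.txt && python3 nudge.py rows.txt
echo '{"sx":[0, 0, 0, 0, 0], "sy":[-0.0125, -0.025, -0.0375, -0.05, -0.0625], "sz":[0, 0, 0, 0, 0], "rx":[0, 0, 0, 0, 0], "ry":[0, 0, 0, 0, 0], "rz":[0, 0, 0, 0, 0]}' > rows.txt && python3 nudge.py rows.txt
echo '{"sx":[0, 0, 0, 0, 0], "sy":[-0.0125, -0.025, -0.0375, -0.045, -0.045], "sz":[0, 0, 0, 0, 0], "rx":[0, 0, 0, 0, 0], "ry":[0, 0, 0, 0, 0], "rz":[0, 0, 0, 0, 0]}' > rows.txt && python3 nudge.py rows.txt
echo '{"sx":[0, 0, 0, 0, 0], "sy":[0, 0, 0, 0, 0], "sz":[-0.05, -0.1, -0.15, -0.15, -0.15], "rx":[0, 0, 0, 0, 0], "ry":[0, 0, 0, 0, 0], "rz":[0, 0, 0, 0, 0]}' > rows.txt && python3 nudge.py rows.txt
echo '{"sx":[0, 0, 0, 0, 0], "sy":[-0.0625, -0.125, -0.15, -0.15, -0.15], "sz":[0, 0, 0, 0, 0], "rx":[0, 0, 0, 0, 0], "ry":[0, 0, 0, 0, 0], "rz":[0, 0, 0, 0, 0]}' > rows.txt && python3 nudge.py rows.txt
python3 - <<'E'
from h import *
im,d=eyes.camera('scene')
cv2.imwrite('pics/s5.png',cv2.resize(im[110:290,140:350,::-1],None,fx=3,fy=3))
E
```

```text
clock: 7.6
eef_pos: [555.8, 380.1, 122.9]
eef_rot: [-3.14, 0.0, 1.987]
wrist_force: [-6.0, -2.2, 0.1]
finger_gap: 75.4
finger_force: 2.6
clock: 8.1
eef_pos: [510.7, 360.2, 123.7]
eef_rot: [3.14, -0.0, 1.987]
wrist_force: [0.4, -0.1, 1.3]
finger_gap: 76.3
finger_force: 0.5
clock: 8.6
eef_pos: [477.5, 345.6, 123.6]
eef_rot: [3.141, -0.0, 1.987]
wrist_force: [0.1, 0.6, -0.3]
finger_gap: 75.9
finger_force: 0.0
clock: 9.1
eef_pos: [478.0, 345.7, 243.8]
eef_rot: [3.14, -0.0, 1.987]
wrist_force: [-1.2, -0.2, -0.4]
finger_gap: 76.2
finger_force: 0.0
clock: 9.6
eef_pos: [367.9, 297.1, 242.9]
eef_rot: [-3.141, 0.0, 1.987]
wrist_force: [0.0, 0.3, -0.3]
finger_gap: 75.8
finger_force: 0.0
```

View pics/s5.png

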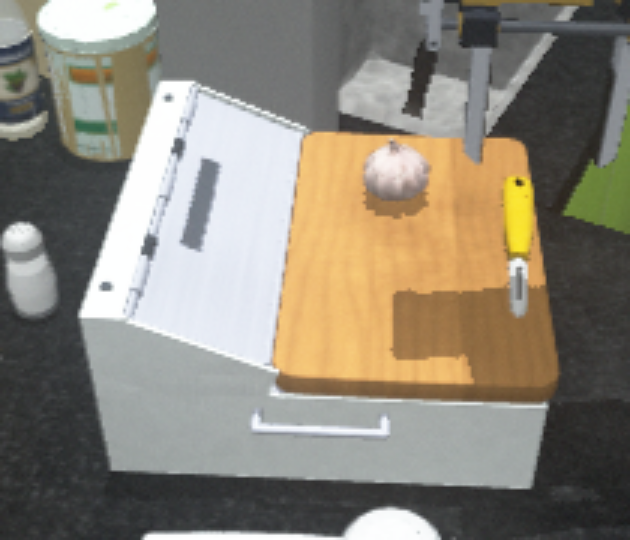

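The flap is shut (its edge lies at the board's rear edge, x≈290), the lemon is gone from the board, and the garlic (397,170) and peeler (517,245) are in place.

```bash
python3 -c "
from cell import manip, eyes
print(manip.sign_off())"
```

```text
the job is handed in; nothing more can be done
None
```

The half lemon was pushed over the board's rear edge and dropped into the waste box with the flap held open; the last picture showed the flap shut and the garlic and peeler in place, and the job is handed in (no verdict was returned).

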